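Feel out and empty the tipping tin at the flea market stall

ROBOT

A 6-joint arm with a two-finger parallel gripper is mounted at the origin on the work surface. World frame = base frame: x ahead of the robot, y to its left, z up, the work surface at z = 0. Lengths are in mm, angles in rad, forces in N, time in s.
With the tool pointing down it reaches from about 350 to 925 mm from the base axis. Payload 6.4 kg.
Tool frame: the origin (TCP) lies midway between the tips of the shut fingers; the grasp point (between the pads) lies 19 mm behind it (manip.pinch_z is the distance from the TCP to the grasp point, in mm); y points along the fingers, z is the direction in which the jaws open and shut, and the axes are right-handed (so a half turn about y gives the same grasp; the last joint's range is limited). The gripper opens to 94 mm and grips with 3 to 60 N. Pads are 16 mm wide; open, the fingers measure 119 mm over their backs; the gripper's body (75 mm by 177 mm) begins 78 mm behind the grasp point.
Start: joints at [-1.425, 0.245, 1.558, -0, 1.339, -0.174], TCP at [204.35, -617.053, 177.355] pointing down, gripper open.
Joint ranges: [-3.13, 3.13], [-1.02, 2.26], [0.13, 2.54], [-0.95, 4.09], [0.21, 2.88], [-2.74, 2.74]. Speed limits (rad/s): [2.57, 2.57, 3.14, 3.14, 3.14, 3.14].

INTERFACE

Orientations are given as a 3x3 rotation matrix whose columns are the frame's x, y, z axes.
In Python, from workcell import readout, snapshot, camera_params, manip gives the robot as it stands.
- The arm moves only by the tool apply_moves, never from a script. Its argument "plan" is a list of rows, each a list of 3 entries, a list of its own where there are three numbers: the shift along the tool's x, y, z in m, then the turn, a rotation vector about the tool's x, y, z in rad, then the closure, from -1 (fully open) to 1 (shut). In form: [[[x, y, z], [ax, ay, az], claw], ...]. A call has 1 to 12 rows; each row is the pose to reach, as a shift and turn from the pose measured when the call began, along the tool's axes at that moment; what a row does not reach only later rows make up. A row lasts 1/8 s, in which the tool goes at most 62.5 mm and 10.7 degrees, less where a joint would pass 70% of its speed; a pose out of reach is approached as far as the arm can. A call with a gripper value outside its range is refused whole. The fingers move at their own pace and stop on an object; "force" is the grip in N (left out, the last holds). Time passes only in rows, so rows that repeat a pose let the fingers close. It gives the time, the measured TCP pose, the force and the opening at its end, in the units of the state.
- readout.get_obs(): the state, without advancing time (a new reading comes with each control period).
- snapshot(name): name is "side" or "top" or "wrist"; returns (picture, depth): 420x560x3 uint8, blue, green, red; 420x560 float32, mm along the optical axis (not along the pixel's ray), 0 where there is no reading.
- camera_params(name): a dict with "K" (3x3 intrinsics, pixels), "R" (3x3) and "t" (3): a world point X has camera coordinates R X + t; the wrist camera has in their place "hand_eye" (4x4, takes a point from camera to tool coordinates, whose origin is the TCP and whose axes are the tool frame's). Camera axes: x right, y down, z forward; pixel columns grow to the right and rows downward; lengths in mm; the calibration is good to about 2 mm. A picture is of the moment at which its call begins: read the wrist's pose just before it. camera_params takes no time and is no camera call.
- manip.close_job(): hands the job in, once; it reports no verdict.
The state is a dict: "t": time; "qpos": joint angles; "qvel": joint speeds; "tau": joint torques, N m; "tcp_pos": TCP position; "tool_rot": TCP orientation; "force": force on the tool from outside, world axes, zero at the start; "wrist_torque": the same for the moment, N m; "grip_width": finger opening in mm.
Only numpy, scipy, OpenCV 4.12 (cv2) and the standard library are available. Lean on these libraries where they do the work, as an engineer would, in place of code of your own. Each camera call takes 0.05 s, during which the arm holds its last target.

TASK

Take the oblong (box-shaped) tipping tin by its handle bar, tip it slowly to about 25 degrees and pause there for a second, so that you feel the weight of the brass balls inside roll to the mouth without spilling. Then tip it slowly on until it stands on end and both balls have dropped into the wooden tray below, lower it back onto its rest and let go.

Things in the scene. Friction and masses are not known exactly. Their poses are not given: they have to be found in the camera images.
- tin: Oblong tinplate tin, 110 x 100 x 54 mm, hinged on a wooden stand (not the ROUND one beside it). Origin on the hinge axis (y, level), 85 mm above table; x from handle to mouth, z up at rest. Turning +y lifts the handle: 0 rest (shell leans back 6 deg) to 100 deg stop; max 2 rad/s. Damped 0.15 N m s/rad; 0.3 kg, sinks back by itself below 80 deg. The mouth, 12 mm past the hinge, has a 10 mm sill.
- bar (a point): Middle of the tin's handle: a round level bar 10 mm thick, 80 mm clear along y, at (-158, 0, 0) mm in the tin's frame, 60 mm behind its rear wall; tin top 25 mm above the bar at rest. Axes as the tin's. At turn A it is 158 cos A mm behind the hinge and 158 sin A mm above it. Pinched across x from above it turns in the fingers, so the gripper can stay pointing down.
- ball_a: Solid brass ball, 30 mm across, 0.12 kg (30 percent either way), origin at its centre; starts hidden at the rear of the oblong tin. Turned slowly (0.25 rad/s), it rolls to the mouth by 15 degrees of turn (the pull at a lightly gripped bar, 6 N, then falls from about 2.5 to 1.5 N), stays behind the sill to 60 degrees, and is out within a second at 90.
- ball_b: A second brass ball like ball_a, beside it in the tin.
- stand_tray (a point): Middle of the inner floor, 6 mm above the table, of the square open wooden tray fixed below the oblong tin's mouth: 150 x 150 mm outside, 36 mm high, walls 6 mm, centre 30 mm ahead of the hinge. Axes as the tin's at rest.

How it is judged (in metres and radians):
On the way:
1. the oblong tin is held tipped between 12 and 37 degrees for half a second, both balls rolled to the mouth but still inside (angle between tin's own z axis and vertical between 0.21 and 0.65 rad and x of ball_a in the frame of tin between -0.04 and 0.01 m and height (world z) of each of ball_a, ball_b above 0.055 m and x of ball_b in the frame of tin between -0.04 and 0.01 m), for 0.5 s.
At the end, for the whole second after the job is handed in: The oblong tin is back on its rest (within 5 degrees) and both brass balls lie inside the wooden tray below its mouth (centres within 72 mm of the tray's middle along each side, under 35 mm above the table) (angle between tin's own z axis and vertical below 0.09 rad and x of ball_a in the frame of stand_tray between -0.072 and 0.072 m and y of ball_a in the frame of stand_tray between -0.072 and 0.072 m and height (world z) of each of ball_a, ball_b below 0.035 m and x of ball_b in the frame of stand_tray between -0.072 and 0.072 m and y of ball_b in the frame of stand_tray between -0.072 and 0.072 m); the robot touches nothing.
It fails at once if the oblong tin is turned faster than 2 rad/s (angular speed of tin above 2 rad/s).
It also fails if it takes over 58 s, if anything falls off the work surface, if the arm or the gripper's body presses on something with over 40 N, if the wrist force passes 120 N, or if a joint passes its speed limit or range.

## Working session

There is one attempt and no reset: what is moved stays moved. The work goes in short steps, Python scripts to look and compute and a tool call to move; the robot and the scene stay as the last step left them, time stands still between calls to the robot, and variables do not carry over. Pictures are saved under pics/ and viewed, and the job is handed in when it is done.

Besides the shell and the picture viewer there is one more tool, called after "Call:" by a JSON object that holds its "fn" and its "kwargs", one argument or row to a line. apply_moves: Moves the arm, as the interface text tells. Its arguments: {"type":"object","properties":{"plan":{"type":"array","items":{"type":"array"}},"force":{"type":"number"}},"required":["plan"]}

```bash
ls; mkdir -p pics; python3 - <<'E'
from workcell import readout, snapshot, camera_params, manip
import cv2,numpy as np
for n in ("side","top"):
    p,d=snapshot(n); cv2.imwrite(f"pics/{n}0.png",p); np.save(f"pics/{n}0.npy",d); print(n,camera_params(n))
o=readout.get_obs();print(o); print(manip.pinch_z, camera_params("wrist"))
E
```

```text
pics
side {'K': array([[413.16719607,   0.        , 281.1849656 ],
       [  0.        , 413.16719607, 209.61008479],
       [  0.        ,   0.        ,   1.        ]]), 'R': array([[-0.98796075, -0.1541812 , -0.01271646],
       [-0.08860053,  0.63128051, -0.77047703],
       [ 0.12682072, -0.76007439, -0.63734091]]), 't': array([550.32875085, 141.5005582 , 730.01065336])}
top {'K': array([[441.16635067,   0.        , 277.16223987],
       [  0.        , 441.16635067, 210.17867051],
       [  0.        ,   0.        ,   1.        ]]), 'R': array([[ 0.02661997, -0.99963189, -0.00524041],
       [-0.9946842 , -0.02596584, -0.09964493],
       [ 0.09947218,  0.0078651 , -0.99500926]]), 't': array([-28.94484078, 555.49174453, 872.29831439])}
{'t': 0.1, 'qpos': array([-1.42508483e+00,  2.45722733e-01,  1.55885382e+00, -2.99487074e-06,
        1.33869492e+00, -1.74096469e-01]), 'qvel': array([-0.00086869, -0.00073175, -0.00153295,  0.00041587, -0.00215485,
       -0.00016974]), 'tau': array([-3.79782778e-04, -4.16915846e+01, -3.15525520e+01,  6.87423069e-02,
        3.09994002e-02, -5.12
[... 242 characters left out ...]
98591e-01, -1.65394093e-03]]), 'force': array([0.47425588, 0.35207542, 0.16296489]), 'wrist_torque': array([ 0.03477392, -0.01622538, -0.01149385]), 'grip_width': 94.0848167989531}
18.8 {'K': array([[356.48885105,   0.        , 278.59656881],
       [  0.        , 356.48885105, 214.45586879],
       [  0.        ,   0.        ,   1.        ]]), 'hand_eye': array([[-4.06056550e-04,  9.64689917e-01,  2.63387926e-01,
        -7.67198836e+01],
       [-4.24660906e-04, -2.63388090e-01,  9.64689864e-01,
        -2.06523261e+02],
       [ 9.99999827e-01,  2.79868083e-04,  5.16616553e-04,
        -5.61844783e-01],
       [ 0.00000000e+00,  0.00000000e+00,  0.00000000e+00,
         1.00000000e+00]])}
```

View pics/side0.png

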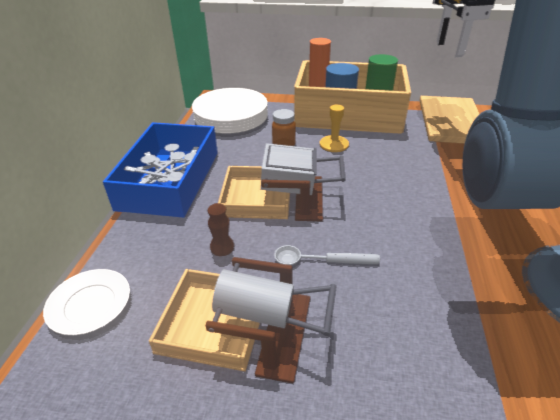

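View pics/top0.png

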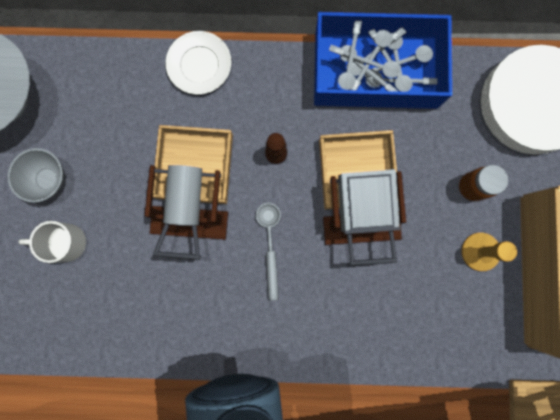

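The oblong tin is at about (370,202) in the top view, with its tray at (358,165) and its bar near (372,262). The round tin is at (183,195). I'll enlarge the crop.

```bash
python3 - <<'E'
import cv2,numpy as np
p=cv2.imread("pics/top0.png")[120:280,300:420]; cv2.imwrite("pics/topc.png",cv2.resize(p,None,fx=3.7,fy=3.7,interpolation=cv2.INTER_CUBIC))
p=cv2.imread("pics/side0.png")[130:240,210:360]; cv2.imwrite("pics/sidec.png",cv2.resize(p,None,fx=5,fy=5,interpolation=cv2.INTER_CUBIC))
E
```

```text
(no output)
```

View pics/topc.png

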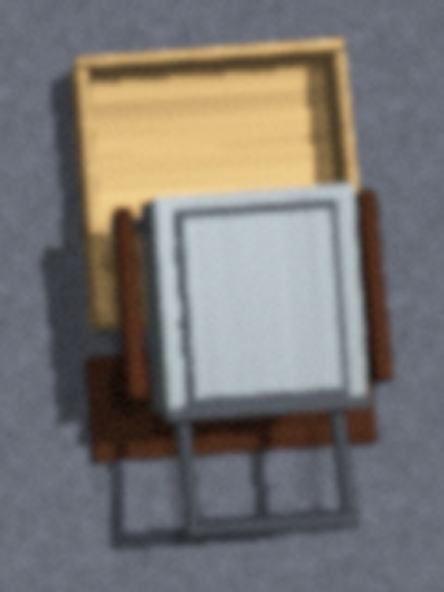

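View pics/sidec.png

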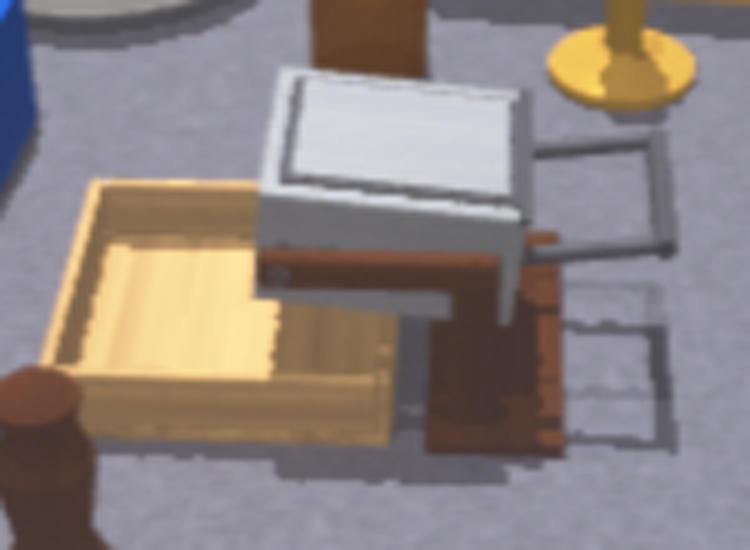

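In the top crop the bar runs from (193,527) to (355,520), and the tray's far rim corners are at (78,60) and (345,42). In the side crop the bar ends are at about (658,135) and (668,247). Next I'll intersect these with their known heights.

```bash
cat > h.py <<'E'
import numpy as np
from workcell import readout, snapshot, camera_params, manip
def onplane(name,uv,z):
    c=camera_params(name);K,R,t=c['K'],c['R'],c['t']
    C=-R.T@t; r=R.T@np.linalg.solve(K,[uv[0],uv[1],1]); return C+r*(z-C[2])/r[2]
def proj(name,X):
    c=camera_params(name); q=c['K']@(c['R']@np.array(X)+c['t']); return q[:2]/q[2]
E
python3 - <<'E'
from h import *
T=lambda u,v:(300+(u+.5)/3.7-.5,120+(v+.5)/3.7-.5)
S=lambda u,v:(210+(u+.5)/5-.5,130+(v+.5)/5-.5)
a=onplane('top',T(193,527),85);b=onplane('top',T(355,520),85);print('bar top',a,b,(a+b)/2,np.linalg.norm(a-b))
c=onplane('side',S(658,135),85);d=onplane('side',S(668,247),85);print('bar side',c,d,(c+d)/2)
e=onplane('top',T(78,60),36);f=onplane('top',T(345,42),36);print('tray far',e,f,np.linalg.norm(e-f))
x=-(f-e);y=(e-f)/np.linalg.norm(e-f);xd=np.array([y[1],-y[0],0]);print('yaw',np.degrees(np.arctan2(xd[1],xd[0])), 'bar yaw',np.degrees(np.arctan2(-(a-b)[0],(a-b)[1])))
tr=(e+f)/2-75*xd;h=tr-30*xd;print('tray c',tr,'hinge',h,'bar from tray',h-158*xd)
D=np.load('pics/top0.npy')
for u,v in [(193,527),(355,520),(275,524),(270,300)]:
    U=T(u,v);i,j=round(U[1]),round(U[0]);print(D[i-2:i+3,j])
E
```

```text
bar top [ 455.71258175 -158.0402923    85.        ] [ 461.45878134 -240.45055002   85.        ] [ 458.58568155 -199.24542116   85.        ] 82.61034673222711
bar side [ 458.77440251 -242.68936153   85.        ] [ 450.953669   -157.16078649   85.        ] [ 454.86403575 -199.92507401   85.        ]
tray far [710.98586799 -99.72944363  36.        ] [ 724.93861939 -247.7350252    36.        ] 148.66180224695353
yaw 5.385459609581538 bar yaw 3.988593024048256
tray c [ 643.29330756 -180.77140883   36.        ] hinge [ 613.4257331 -183.5870786   36.       ] bar from tray [ 456.12317431 -198.4162727    36.        ]
[826.36633 829.1876  828.2791  824.4602  824.8937 ]
[831.3675  827.0622  828.9005  826.9498  828.20264]
[829.30963 825.23175 826.8861  827.15564 827.0391 ]
[816.2164  819.08514 819.64276 816.35565 815.5818 ]
```

Both cameras agree: bar at about (456.5,-199,85), yaw about 5°, hinge at about (614,-184.5). Bar length and height fit the given sizes. The fingers fully open (119 mm over their backs) would only just clear the rear wall, so I'll part-close them to about 40 mm before descending.

Call:
{"fn": "apply_moves", "kwargs": {
  "plan": [
    [[-0.04,-0.024,-0.034],[0,-0.15,0],0.15],
    [[-0.08,-0.024,-0.068],[0,-0.29,0],0.15],
    [[-0.12,-0.024,-0.102],[0,-0.43,0],0.15],
    [[-0.16,-0.024,-0.137],[0,-0.58,0],0.15],
    [[-0.2,-0.024,-0.171],[0,-0.72,0],0.15],
    [[-0.24,-0.024,-0.205],[0,-0.87,0],0.15],
    [[-0.28,-0.024,-0.24],[0,-1.01,0],0.15],
    [[-0.32,-0.024,-0.274],[0,-1.16,0],0.15],
    [[-0.35,-0.024,-0.3],[0,-1.26,0],0.15],
    [[-0.3706,-0.024,-0.3176],[0,-1.338,0],0.15],
    [[-0.3706,-0.024,-0.3176],[0,-1.338,0],0.15],
    [[-0.3706,-0.024,-0.3176],[0,-1.338,0],0.15]
  ],
  "force": 6
}}

```text
t: 1.6
tcp_pos: [455.8, -198.9, 200.7]
tool_rot: [[0.086, -0.001, 0.996], [-0.996, 0.002, 0.086], [-0.002, -1.0, -0.001]]
force: [0.2, 0.5, 0.1]
grip_width: 39.9
```

```bash
python3 - <<'E'
from h import *
import cv2
o=readout.get_obs();print({k:np.round(o[k],3) for k in('t','qpos','tcp_pos','tool_rot','force','grip_width')})
p,d=snapshot('wrist');cv2.imwrite('pics/w1.png',p);np.save('pics/w1.npy',d)
# expected bar pixel
c=camera_params('wrist');H=c['hand_eye'];R=o['tool_rot'];tc=o['tcp_pos']
xd=np.array([np.cos(np.radians(5)),np.sin(np.radians(5)),0]);yd=np.array([-xd[1],xd[0],0])
for s in(-40,0,40):
    X=np.array([456.5,-199,85])+s*yd
    pc=H[:3,:3].T@(R.T@(X-tc)-H[:3,3]);q=c['K']@pc;print(s,q[:2]/q[2],pc[2])
E
```

```text
{'t': np.float64(1.6), 'qpos': array([-6.400e-01, -1.400e-01,  1.915e+00,  1.000e-03,  1.368e+00,
       -7.260e-01]), 'tcp_pos': array([ 455.839, -198.897,  200.749]), 'tool_rot': array([[ 0.086, -0.001,  0.996],
       [-0.996,  0.002,  0.086],
       [-0.002, -1.   , -0.001]]), 'force': array([0.223, 0.505, 0.104]), 'grip_width': np.float64(39.868)}
-40 [279.30537567 244.02139075] 341.80277568043556
0 [279.2871197  203.42428628] 331.312998276685
40 [279.26766991 160.17242017] 320.8232208729345
```

View pics/w1.png

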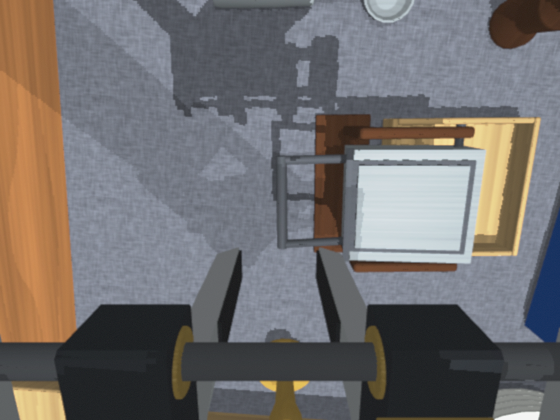

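The wrist view shows the bar at column ~282, rows 155–246, against a prediction of column 279, rows 160–244. That puts it 2–3 mm further in +x, so x≈458.5. It's aligned with the jaws. Descending.

Call:
{"fn": "apply_moves", "kwargs": {
  "plan": [
    [[0,0.03,0.0025],[0,0,0],0.15],
    [[0,0.06,0.0025],[0,0,0],0.15],
    [[0,0.09,0.0025],[0,0,0],0.15],
    [[0,0.115,0.0025],[0,0,0],0.15],
    [[0,0.134,0.0025],[0,0,0],0.15],
    [[0,0.134,0.0025],[0,0,0],0.15],
    [[0,0.134,0.0025],[0,0,0],0.15]
  ]
}}

```text
t: 2.52
tcp_pos: [458.5, -199.6, 67.7]
tool_rot: [[0.084, 0.0, 0.996], [-0.996, 0.001, 0.084], [-0.001, -1.0, 0.0]]
force: [0.0, -0.2, 0.3]
grip_width: 39.9
```

```bash
python3 - <<'E'
from h import *
import cv2
o=readout.get_obs();print({k:np.round(o[k],3) for k in('t','tcp_pos','force','grip_width')})
p,d=snapshot('side');cv2.imwrite('pics/s2.png',cv2.resize(p[100:250,200:400],None,fx=4,fy=4))
E
```

```text
{'t': np.float64(2.525), 'tcp_pos': array([ 458.459, -199.65 ,   67.653]), 'force': array([ 0.025, -0.229,  0.311]), 'grip_width': np.float64(39.921)}
```

View pics/s2.png

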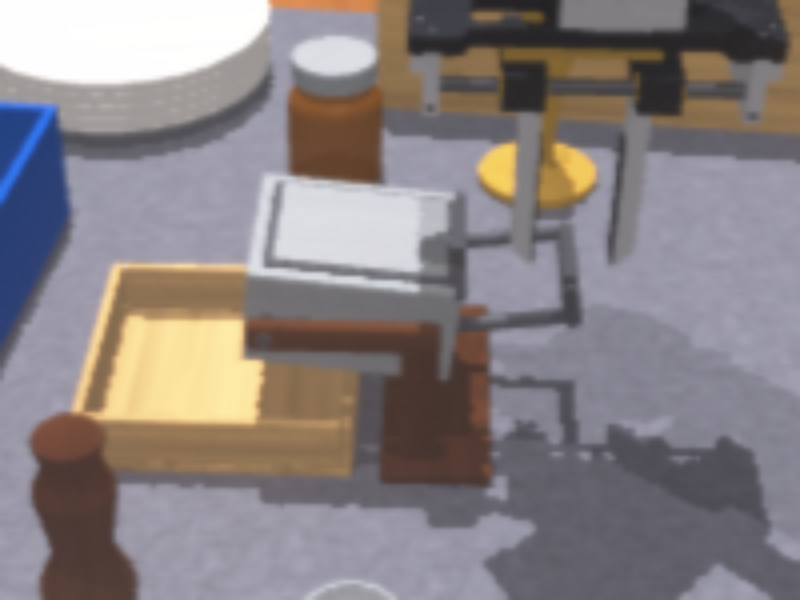

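The fingers straddle the bar: tips at crop (525,255) and (620,260), bar at (570,270). Closing with a light grip.

Call:
{"fn": "apply_moves", "kwargs": {
  "plan": [
    [[0,0.0015,0],[0,0,0],0.5],
    [[0,0.0015,0],[0,0,0],0.8],
    [[0,0.0015,0],[0,0,0],1],
    [[0,0.0015,0],[0,0,0],1],
    [[0,0.0015,0],[0,0,0],1],
    [[0,0.0015,0],[0,0,0],1]
  ],
  "force": 8
}}

```text
t: 3.32
tcp_pos: [458.7, -199.6, 66.4]
tool_rot: [[0.084, 0.001, 0.996], [-0.996, 0.001, 0.084], [-0.0, -1.0, 0.001]]
force: [-0.1, 0.3, -0.5]
grip_width: 0.5
```

The opening is 0.5 mm, so the fingers missed the bar. I'll look before doing anything else.

```bash
python3 - <<'E'
from h import *
import cv2
p,d=snapshot('side');cv2.imwrite('pics/s3.png',cv2.resize(p[100:250,200:400],None,fx=4,fy=4))
p,d=snapshot('wrist');cv2.imwrite('pics/w3.png',p)
p,d=snapshot('top');cv2.imwrite('pics/t3.png',cv2.resize(p[120:320,280:480],None,fx=3,fy=3))
E
```

```text
(no output)
```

View pics/s3.png

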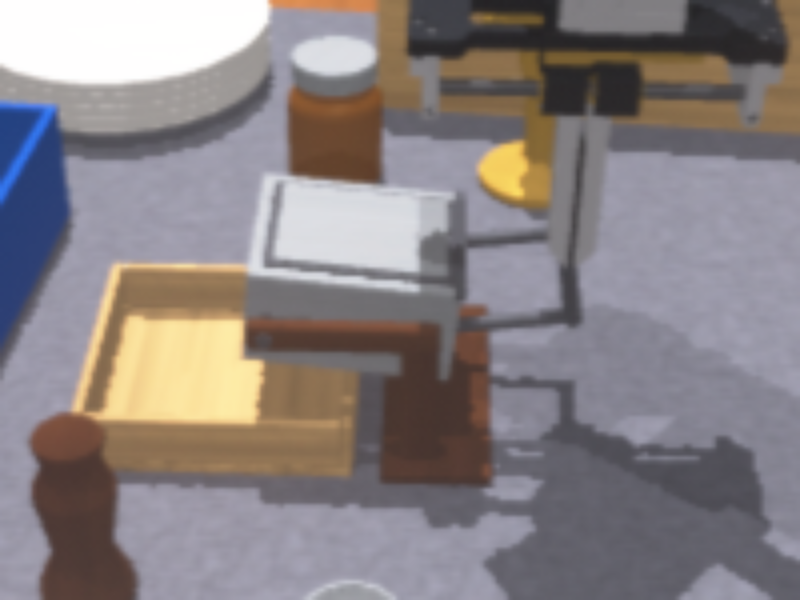

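View pics/w3.png

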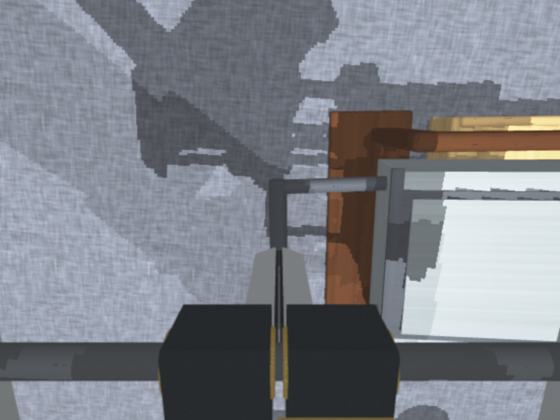

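View pics/t3.png

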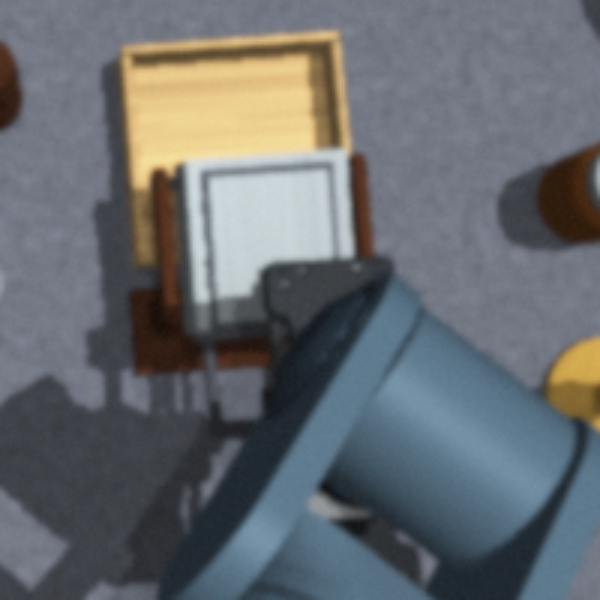

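The fingers look closed above the bar: tip at crop (575,258), with the bar emerging beneath. I'll triangulate the bar height and check the tip projection.

```bash
python3 - <<'E'
from h import *
o=readout.get_obs();tc=o['tcp_pos'];print(tc)
q=proj('side',tc);print('tip pred side crop',(q-[200,100])*4, 'seen ~575,258')
T=lambda u,v:(300+(u+.5)/3.7-.5,120+(v+.5)/3.7-.5)
S=lambda u,v:(210+(u+.5)/5-.5,130+(v+.5)/5-.5)
for z in (55,60,65,70,75,80,85,90):
    a=onplane('top',T(193,527),z);b=onplane('top',T(355,520),z);d=onplane('side',S(658,135),z);c=onplane('side',S(668,247),z)
    print(z,a[:2].round(1),c[:2].round(1),b[:2].round(1),d[:2].round(1))
E
```

```text
[ 458.72493849 -199.64498423   66.42852835]
tip pred side crop [558.69145184 297.85140442] seen ~575,258
55 [ 455.3 -162.9] [ 450.2 -199.9] [ 461.3 -248.3] [ 458.5 -290.6]
60 [ 455.4 -162.1] [ 450.3 -192.8] [ 461.3 -247. ] [ 458.5 -282.6]
65 [ 455.5 -161.3] [ 450.4 -185.7] [ 461.3 -245.7] [ 458.6 -274.6]
70 [ 455.5 -160.5] [ 450.6 -178.5] [ 461.4 -244.4] [ 458.6 -266.7]
75 [ 455.6 -159.7] [ 450.7 -171.4] [ 461.4 -243.1] [ 458.7 -258.7]
80 [ 455.6 -158.9] [ 450.8 -164.3] [ 461.4 -241.8] [ 458.7 -250.7]
85 [ 455.7 -158. ] [ 451.  -157.2] [ 461.5 -240.5] [ 458.8 -242.7]
90 [ 455.8 -157.2] [ 451.1 -150. ] [ 461.5 -239.1] [ 458.8 -234.7]
```

Triangulation confirms the bar at z≈85, but the seen fingertips are ~20–25 mm higher than the reported TCP implies. I'll check that with the wrist depth, which is measured relative to the tool, and the side depth at the tip.

```bash
python3 - <<'E'
from h import *
o=readout.get_obs();R=o['tool_rot'];tc=o['tcp_pos']
c=camera_params('wrist');H=c['hand_eye']
def back(d,u,v,R,tc):
    pc=np.linalg.solve(c['K'],[u,v,1])*d; pt=H[:3,:3]@pc+H[:3,3]; return pt,R@pt+tc
D=np.load('pics/w1.npy')
R1=np.array([[0.086,-0.001,0.996],[-0.996,0.002,0.086],[-0.002,-1,-0.001]]);t1=np.array([455.8,-198.9,200.7])
for v in(170,200,230):
    d=np.median(D[v-2:v+3,281:284]);print('w1',v,d,*[x.round(1) for x in back(d,282,v,R1,t1)])
d=np.median(D[200:205,410:415]);print('tintop',back(d,412,202,R1,t1)[1])
d=np.median(D[40:60,160:170]);print('table?',back(np.median(D[148:153,98:103]),100,150,R1,t1)[1])
p,d3=snapshot('wrist')
for u,v in((279,200),(279,220),(279,240),(278,252),(265,255),(295,255),(278,265)):
    d=np.median(d3[v-1:v+2,u-1:u+2]);print('w3',u,v,round(float(d),1),*[x.round(1) for x in back(d,u,v,R,tc)])
ps,ds=snapshot('side');cs=camera_params('side')
for cu,cv in((575,250),(590,245),(560,245),(575,275),(580,200)):
    u,v=200+cu/4,100+cv/4;d=ds[round(v),round(u)]
    X=cs['R'].T@(np.linalg.solve(cs['K'],[u,v,1])*d-cs['t']);print('side',cu,cv,d,X.round(1))
E
```

```text
w1 170 318.9914 [-31.4 111.7   3.1] [ 456.1 -167.2   89.1]
w1 200 326.57013 [ -3.8 112.    3.2] [ 458.5 -194.6   88.7]
w1 230 333.9483 [ 25.  111.7   3.3] [ 461.1 -223.3   88.9]
tintop [ 569.12908463 -182.03814152  109.48444449]
table? [ 2.51309888e+02 -1.74921014e+02  3.69403166e-03]
w3 279 200 188.2 [-34.9 -23.    0.2] [ 456.  -164.9   89.5]
w3 279 220 191.6 [-23.8 -22.5   0.3] [ 457.  -176.    88.9]
w3 279 240 194.7 [-12.4 -22.4   0.3] [ 457.9 -187.3   88.9]
w3 278 252 188.5 [ -8.3 -30.   -0.3] [ 457.7 -191.4   96.4]
w3 265 255 180.3 [ -9.8 -38.1  -6.8] [ 451.1 -190.4  104.5]
w3 295 255 179.6 [-10.1 -38.7   8.3] [ 466.1 -188.9  105.2]
w3 278 265 171.8 [ -8.4 -47.3  -0.3] [ 457.7 -191.4  113.7]
side 575 250 865.961 [ 452.7 -190.4  103.8]
side 590 245 864.34564 [ 445.2 -191.8  106.6]
side 560 245 865.454 [ 460.7 -190.4  106.2]
side 575 275 876.5365 [ 451.4 -191.    87.7]
side 580 200 847.5565 [ 452.6 -191.2  133.7]
```

Both cameras put the fingertips about 29 mm behind the reported TCP, at z≈96 and so just above the bar (top at 89–90). That explains the empty grip. This disagrees with the stated TCP, so from here I trust the measurements. I'll reopen, go 28 mm lower so the real tips reach z≈68, and check with a picture before closing.

Call:
{"fn": "apply_moves", "kwargs": {
  "plan": [
    [[0,0,0],[0,0,0],0.15],
    [[0,0,0],[0,0,0],0.15],
    [[0,0,0],[0,0,0],0.15],
    [[0,0,0],[0,0,0],0.15],
    [[0,0.007,0],[0,0,0],0.15],
    [[0,0.014,0],[0,0,0],0.15],
    [[0,0.021,0],[0,0,0],0.15],
    [[0,0.028,0],[0,0,0],0.15],
    [[0,0.028,0],[0,0,0],0.15],
    [[0,0.028,0],[0,0,0],0.15]
  ]
}}

```text
t: 4.82
tcp_pos: [458.8, -199.7, 38.5]
tool_rot: [[0.084, 0.001, 0.996], [-0.996, 0.0, 0.084], [-0.0, -1.0, 0.001]]
force: [-0.9, -0.4, -0.3]
grip_width: 40.1
```

```bash
python3 - <<'E'
from h import *
import cv2
p,d=snapshot('side');a=cv2.resize(p[100:250,200:400],None,fx=4,fy=4)
p,d=snapshot('wrist');cv2.imwrite('pics/w4.png',p);cv2.imwrite('pics/s4.png',a)
E
```

```text
(no output)
```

View pics/s4.png

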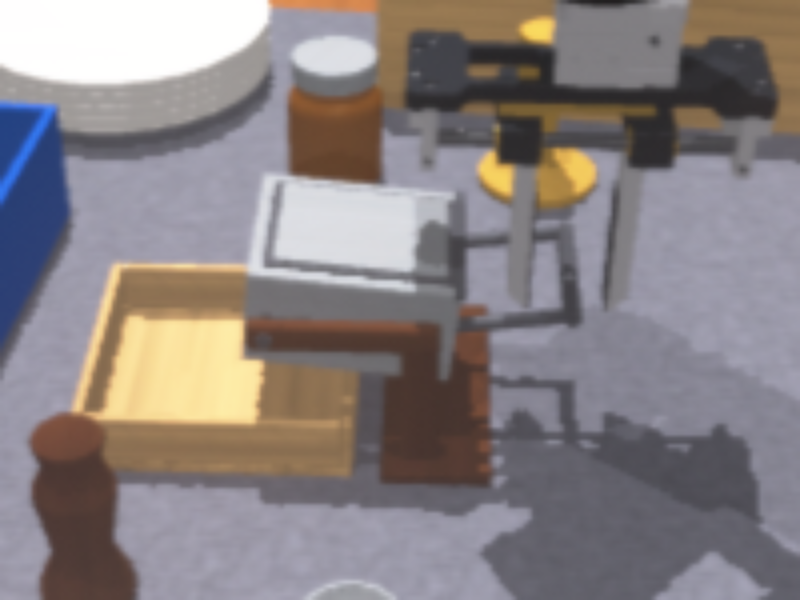

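View pics/w4.png

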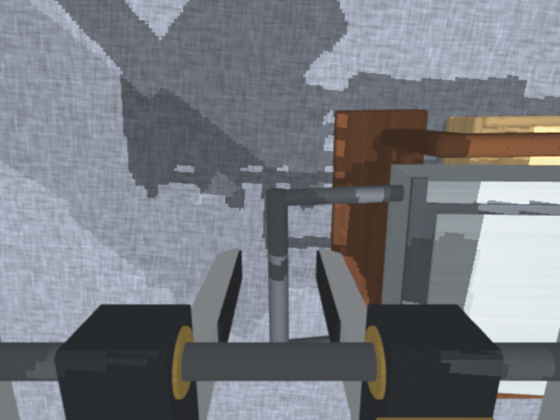

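Now the bar (wrist column 278, rows 190–340) lies between the pads, with the tips below it. Closing at 8 N.

Call:
{"fn": "apply_moves", "kwargs": {
  "plan": [
    [[0,0,0],[0,0,0],0.4],
    [[0,0,0],[0,0,0],0.7],
    [[0,0,0],[0,0,0],1],
    [[0,0,0],[0,0,0],1],
    [[0,0,0],[0,0,0],1],
    [[0,0,0],[0,0,0],1]
  ],
  "force": 8
}}

```text
t: 5.68
tcp_pos: [458.6, -199.8, 38.7]
tool_rot: [[0.085, 0.0, 0.996], [-0.996, 0.0, 0.085], [-0.0, -1.0, 0.0]]
force: [-3.1, 0.1, 2.9]
grip_width: 9.8
```

It holds the bar with an opening of 9.8 mm (bar is 10). Starting the slow tip at ~0.25 rad/s along the 158 mm arc.

Call:
{"fn": "apply_moves", "kwargs": {
  "plan": [
    [[0,-0.005,0.0001],[0,0,0],1],
    [[0,-0.0099,0.0003],[0,0,0],1],
    [[0,-0.0149,0.0007],[0,0,0],1],
    [[0,-0.0198,0.0012],[0,0,0],1],
    [[0,-0.0247,0.0019],[0,0,0],1]
  ]
}}

```text
t: 6.3
tcp_pos: [460.5, -199.6, 63.7]
tool_rot: [[0.085, 0.0, 0.996], [-0.996, 0.0, 0.085], [-0.0, -1.0, 0.0]]
force: [-1.1, -0.8, -2.6]
grip_width: 9.8
```

The pull is 2.6 N at about 9°, as expected with the balls still at the rear. Carrying on to 25°.

Call:
{"fn": "apply_moves", "kwargs": {
  "plan": [
    [[0,-0.0046,0.0008],[0,0,0],1],
    [[0,-0.0095,0.0018],[0,0,0],1],
    [[0,-0.0143,0.003],[0,0,0],1],
    [[0,-0.0191,0.0043],[0,0,0],1],
    [[0,-0.0238,0.0057],[0,0,0],1],
    [[0,-0.0285,0.0073],[0,0,0],1],
    [[0,-0.0332,0.0091],[0,0,0],1],
    [[0,-0.0377,0.011],[0,0,0],1],
    [[0,-0.0418,0.0128],[0,0,0],1],
    [[0,-0.0418,0.0128],[0,0,0],1]
  ]
}}

```text
t: 7.55
tcp_pos: [472.6, -198.5, 106.0]
tool_rot: [[0.085, -0.002, 0.996], [-0.996, 0.0, 0.085], [-0.001, -1.0, -0.002]]
force: [-6.3, -1.3, 0.5]
grip_width: 9.3
```

Call:
{"fn": "apply_moves", "kwargs": {
  "plan": [
    [[0,0,0],[0,0,0],1],
    [[0,0,0],[0,0,0],1],
    [[0,0,0],[0,0,0],1],
    [[0,0,0],[0,0,0],1],
    [[0,0,0],[0,0,0],1],
    [[0,0,0],[0,0,0],1],
    [[0,0,0],[0,0,0],1],
    [[0,0,0],[0,0,0],1],
    [[0,0,0],[0,0,0],1],
    [[0,0,0],[0,0,0],1]
  ]
}}

```text
t: 8.8
tcp_pos: [472.6, -198.5, 106.0]
tool_rot: [[0.085, -0.002, 0.996], [-0.996, 0.001, 0.085], [-0.001, -1.0, -0.002]]
force: [-4.2, -0.6, -0.3]
grip_width: 9.4
```

```bash
python3 - <<'E'
from h import *
import cv2
o=readout.get_obs();print(o['tcp_pos'],o['force'],o['grip_width'])
p,d=snapshot('side');a=cv2.resize(p[100:250,200:400],None,fx=4,fy=4);cv2.imwrite('pics/s5.png',a)
E
```

```text
[ 472.56547525 -198.45802596  106.01669152] [-4.15443146 -0.63331498 -0.30445616] 9.367730571109654
```

View pics/s5.png

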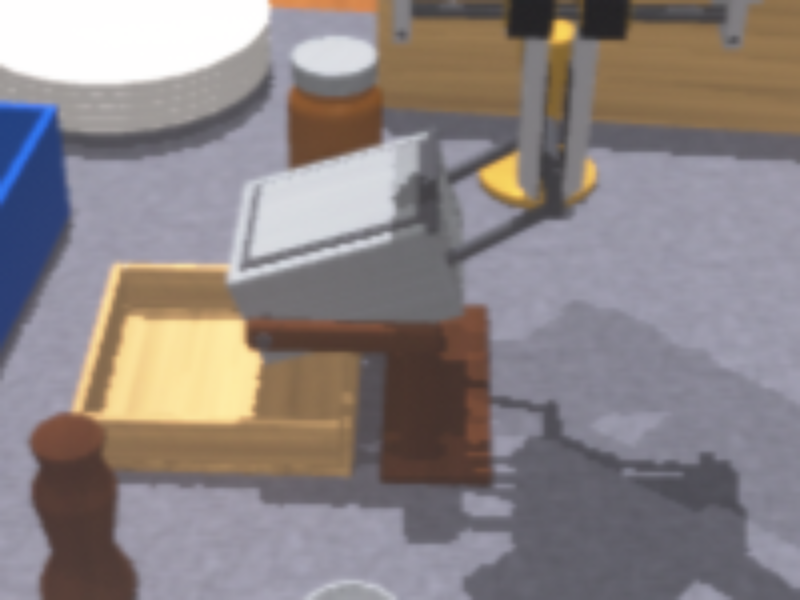

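The tin is held tipped, mouth clear and no balls in the tray. But the opening has dropped to 9.3 mm, so the bar may have slipped towards the tips. I'll estimate the real angle from the side view and measure the bar and tips.

```bash
python3 - <<'E'
from h import *
import cv2
xd=np.array([np.cos(np.radians(5)),np.sin(np.radians(5)),0]);yd=np.array([-xd[1],xd[0],0]);zz=np.array([0,0,1])
h=np.array([458.6,-199.5,85])+158*xd
for A in(0,16,18,20,22,24,26):
    a=np.radians(A);B=h-158*np.cos(a)*xd+158*np.sin(a)*zz
    print(A,[((proj('side',B+s*yd)-[200,100])*4).round(0) for s in(-40,0,40)])
p,d=snapshot('wrist');cv2.imwrite('pics/w5.png',p);np.save('pics/w5.npy',d)
E
```

```text
0 [array([559., 229.]), array([562., 269.]), array([565., 313.])]
16 [array([553., 160.]), array([556., 199.]), array([560., 241.])]
18 [array([551., 151.]), array([554., 190.]), array([557., 232.])]
20 [array([548., 143.]), array([551., 181.]), array([554., 223.])]
22 [array([545., 134.]), array([548., 173.]), array([551., 214.])]
24 [array([542., 125.]), array([545., 164.]), array([547., 205.])]
26 [array([538., 117.]), array([541., 155.]), array([543., 196.])]
```

View pics/w5.png

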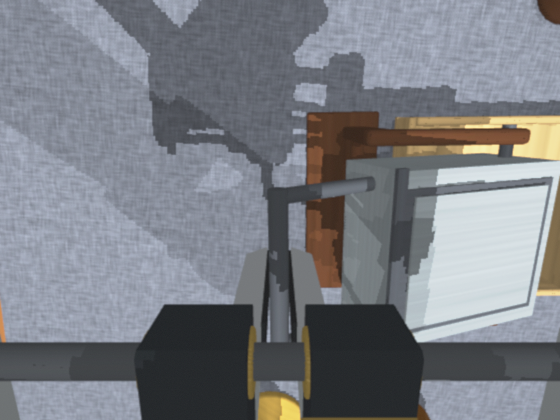

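The real angle is about 24°: the near bar end is at crop (556,212) against a model value near (547,205), with the +7 px offset seen at rest. Slip is at most 3 mm. The pull's drop from 2.6 N to under 1.5 N says the balls rolled to the mouth. The half-second hold at 24° is done. I'll firm the grip and compute the remaining arc.

```bash
python3 - <<'E'
import numpy as np
r=np.radians
def tab(A0,A1,n):
    print(A0,A1)
    for A in np.linspace(A0,A1,n+1)[1:]: print([0,round(-.158*(np.sin(r(A))-np.sin(r(A0))),4),round(.158*(np.cos(r(A0))-np.cos(r(A))),4)],end=' ')
    print()
tab(24.2,46,12);tab(46,67,12);tab(67,82,10);tab(82,94,8)
E
```

```text
24.2 46
[0, np.float64(-0.0045), np.float64(0.0021)] [0, np.float64(-0.009), np.float64(0.0044)] [0, np.float64(-0.0134), np.float64(0.0068)] [0, np.float64(-0.0177), np.float64(0.0093)] [0, np.float64(-0.0219), np.float64(0.012)] [0, np.float64(-0.0261), np.float64(0.0148)] [0, np.float64(-0.0301), np.float64(0.0178)] [0, np.float64(-0.0341), np.float64(0.0209)] [0, np.float64(-0.0379), np.float64(0.0241)] [0, np.float64(-0.0417), np.float64(0.0274)] [0, np.float64(-0.0454), np.float64(0.0308)] [0, np.float64(-0.0489), np.float64(0.0344)] 
46 67
[0, np.float64(-0.0033), np.float64(0.0035)] [0, np.float64(-0.0065), np.float64(0.0071)] [0, np.float64(-0.0096), np.float64(0.0109)] [0, np.float64(-0.0125), np.float64(0.0147)] [0, np.float64(-0.0154), np.float64(0.0186)] [0, np.float64(-0.0181), np.float64(0.0225)] [0, np.float64(-0.0207), np.float64(0.0266)] [0, np.float64(-0.0232), np.float64(0.0308)] [0, np.float64(-0.0255), np.float64(0.035)] [0, np.float64(-0.0277), np.float64(0.0393)] [0, np.float64(-0.0298), np.float64(0.0436)] [0, np.float64(-0.0318), np.float64(0.048)] 
67 82
[0, np.float64(-0.0016), np.float64(0.0038)] [0, np.float64(-0.003), np.float64(0.0077)] [0, np.float64(-0.0044), np.float64(0.0116)] [0, np.float64(-0.0057), np.float64(0.0155)] [0, np.float64(-0.0068), np.float64(0.0195)] [0, np.float64(-0.0079), np.float64(0.0235)] [0, np.float64(-0.0088), np.float64(0.0275)] [0, np.float64(-0.0097), np.float64(0.0316)] [0, np.float64(-0.0104), np.float64(0.0357)] [0, np.float64(-0.011), np.float64(0.0397)] 
82 94
[0, np.float64(-0.0005), np.float64(0.0041)] [0, np.float64(-0.0009), np.float64(0.0082)] [0, np.float64(-0.0012), np.float64(0.0123)] [0, np.float64(-0.0014), np.float64(0.0165)] [0, np.float64(-0.0015), np.float64(0.0206)] [0, np.float64(-0.0015), np.float64(0.0247)] [0, np.float64(-0.0014), np.float64(0.0289)] [0, np.float64(-0.0012), np.float64(0.033)]
```

Call:
{"fn": "apply_moves", "kwargs": {
  "plan": [
    [[0,0,-0.0005],[0,0,0],1],
    [[0,0,-0.0005],[0,0,0],1],
    [[0,0,-0.0005],[0,0,0],1],
    [[0,0,-0.0005],[0,0,0],1]
  ],
  "force": 14
}}

```text
t: 9.4
tcp_pos: [472.6, -198.5, 106.1]
tool_rot: [[0.085, -0.0, 0.996], [-0.996, 0.0, 0.085], [-0.001, -1.0, -0.0]]
force: [1.6, -0.6, -0.5]
grip_width: 9.4
```

Call:
{"fn": "apply_moves", "kwargs": {
  "plan": [
    [[0,-0.0045,0.0021],[0,0,0],1],
    [[0,-0.009,0.0044],[0,0,0],1],
    [[0,-0.0134,0.0068],[0,0,0],1],
    [[0,-0.0177,0.0093],[0,0,0],1],
    [[0,-0.0219,0.012],[0,0,0],1],
    [[0,-0.0261,0.0148],[0,0,0],1],
    [[0,-0.0301,0.0178],[0,0,0],1],
    [[0,-0.0341,0.0209],[0,0,0],1],
    [[0,-0.0379,0.0241],[0,0,0],1],
    [[0,-0.0417,0.0274],[0,0,0],1],
    [[0,-0.0454,0.0308],[0,0,0],1],
    [[0,-0.0489,0.0344],[0,0,0],1]
  ]
}}

```text
t: 10.9
tcp_pos: [506.2, -195.3, 155.8]
tool_rot: [[0.085, -0.003, 0.996], [-0.996, 0.001, 0.085], [-0.001, -1.0, -0.003]]
force: [-8.2, 1.5, 4.3]
grip_width: 9.2
```

The 8–9 N pushes radially outward, so my arc runs slightly inside the true one, with the angle overestimated by about 0.8°. Each call restarts from the measured pose, which releases that force. I'll take A=45.2° and use shorter calls.

```bash
cat >> h.py <<'E'
def tab(A0,A1,n):
    r=np.radians
    print(A0,A1,[[0,float(round(-.158*(np.sin(r(A))-np.sin(r(A0))),4)),float(round(.158*(np.cos(r(A0))-np.cos(r(A))),4))] for A in np.linspace(A0,A1,n+1)[1:]])
E
python3 -c "
from h import *
tab(45.2,60,8);tab(60,74,8);tab(74,86,7);tab(86,95,6)"
```

```text
45.2 60 [[0, -0.0035, 0.0037], [0, -0.007, 0.0075], [0, -0.0102, 0.0114], [0, -0.0134, 0.0154], [0, -0.0164, 0.0195], [0, -0.0193, 0.0237], [0, -0.0221, 0.028], [0, -0.0247, 0.0323]]
60 74 [[0, -0.0023, 0.0042], [0, -0.0046, 0.0085], [0, -0.0067, 0.0129], [0, -0.0086, 0.0173], [0, -0.0104, 0.0217], [0, -0.0121, 0.0263], [0, -0.0136, 0.0308], [0, -0.015, 0.0354]]
74 86 [[0, -0.0012, 0.0046], [0, -0.0023, 0.0092], [0, -0.0033, 0.0138], [0, -0.0041, 0.0184], [0, -0.0048, 0.0231], [0, -0.0053, 0.0278], [0, -0.0057, 0.0325]]
86 95 [[0, -0.0002, 0.0041], [0, -0.0004, 0.0083], [0, -0.0004, 0.0124], [0, -0.0003, 0.0165], [0, -0.0001, 0.0207], [0, 0.0002, 0.0248]]
```

Call:
{"fn": "apply_moves", "kwargs": {
  "plan": [
    [[0,-0.0035,0.0037],[0,0,0],1],
    [[0,-0.007,0.0075],[0,0,0],1],
    [[0,-0.0102,0.0114],[0,0,0],1],
    [[0,-0.0134,0.0154],[0,0,0],1],
    [[0,-0.0164,0.0195],[0,0,0],1],
    [[0,-0.0193,0.0237],[0,0,0],1],
    [[0,-0.0221,0.028],[0,0,0],1],
    [[0,-0.0247,0.0323],[0,0,0],1]
  ]
}}

```text
t: 11.9
tcp_pos: [539.0, -192.5, 180.9]
tool_rot: [[0.085, -0.002, 0.996], [-0.996, 0.001, 0.085], [-0.001, -1.0, -0.002]]
force: [-4.3, 1.9, 3.5]
grip_width: 9.4
```

Call:
{"fn": "apply_moves", "kwargs": {
  "plan": [
    [[0,-0.0023,0.0042],[0,0,0],1],
    [[0,-0.0046,0.0085],[0,0,0],1],
    [[0,-0.0067,0.0129],[0,0,0],1],
    [[0,-0.0086,0.0173],[0,0,0],1],
    [[0,-0.0104,0.0217],[0,0,0],1],
    [[0,-0.0121,0.0263],[0,0,0],1],
    [[0,-0.0136,0.0308],[0,0,0],1],
    [[0,-0.015,0.0354],[0,0,0],1]
  ]
}}

```text
t: 12.9
tcp_pos: [574.6, -189.5, 195.8]
tool_rot: [[0.085, -0.002, 0.996], [-0.996, 0.001, 0.085], [-0.001, -1.0, -0.002]]
force: [-1.9, -0.5, 0.9]
grip_width: 9.5
```

Call:
{"fn": "apply_moves", "kwargs": {
  "plan": [
    [[0,-0.0012,0.0046],[0,0,0],1],
    [[0,-0.0023,0.0092],[0,0,0],1],
    [[0,-0.0033,0.0138],[0,0,0],1],
    [[0,-0.0041,0.0184],[0,0,0],1],
    [[0,-0.0048,0.0231],[0,0,0],1],
    [[0,-0.0053,0.0278],[0,0,0],1],
    [[0,-0.0057,0.0325],[0,0,0],1]
  ]
}}

```text
t: 13.78
tcp_pos: [607.4, -186.7, 201.5]
tool_rot: [[0.085, -0.002, 0.996], [-0.996, 0.001, 0.085], [-0.001, -1.0, -0.002]]
force: [-0.5, 0.7, 2.4]
grip_width: 9.3
```

```bash
python3 - <<'E'
from h import *
import cv2
o=readout.get_obs();print(o['tcp_pos'],o['force'],o['grip_width'])
p,d=snapshot('side');a=cv2.resize(p[50:250,200:400],None,fx=3,fy=3);cv2.imwrite('pics/s6.png',a)
E
```

```text
[ 607.37905902 -186.6934537   201.4548798 ] [-0.52492575  0.65394373  2.42919349] 9.317968426163775
```

View pics/s6.png

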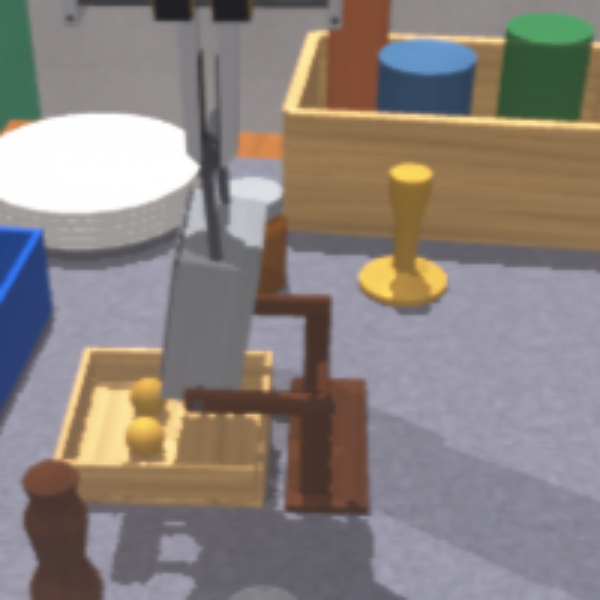

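Both brass balls already lie in the tray, at crop (150,395) and (145,437). I'll go the last few degrees so it really stands on end, then lower.

Call:
{"fn": "apply_moves", "kwargs": {
  "plan": [
    [[0,-0.0002,0.0041],[0,0,0],1],
    [[0,-0.0004,0.0083],[0,0,0],1],
    [[0,-0.0004,0.0124],[0,0,0],1],
    [[0,-0.0004,0.0124],[0,0,0],1],
    [[0,-0.0004,0.0124],[0,0,0],1],
    [[0,-0.0004,0.0124],[0,0,0],1]
  ]
}}

```text
t: 14.58
tcp_pos: [620.1, -185.6, 201.8]
tool_rot: [[0.085, -0.002, 0.996], [-0.996, 0.001, 0.085], [-0.001, -1.0, -0.002]]
force: [-0.6, 0.5, -0.3]
grip_width: 9.2
```

```bash
python3 -c "
from h import *
tab(90.5,70,9);tab(70,50,9);tab(50,32,8);tab(32,16,7);tab(16,0,7)"
```

```text
90.5 70 [[0, 0.0001, -0.0063], [0, 0.0004, -0.0126], [0, 0.001, -0.0188], [0, 0.0018, -0.025], [0, 0.0028, -0.0312], [0, 0.0041, -0.0374], [0, 0.0057, -0.0435], [0, 0.0075, -0.0495], [0, 0.0095, -0.0554]]
70 50 [[0, 0.0022, -0.0057], [0, 0.0046, -0.0113], [0, 0.0073, -0.0169], [0, 0.0101, -0.0223], [0, 0.0132, -0.0276], [0, 0.0165, -0.0328], [0, 0.0199, -0.0378], [0, 0.0236, -0.0428], [0, 0.0274, -0.0475]]
50 32 [[0, 0.0041, -0.0047], [0, 0.0083, -0.0092], [0, 0.0128, -0.0135], [0, 0.0174, -0.0177], [0, 0.0221, -0.0217], [0, 0.0271, -0.0254], [0, 0.0321, -0.029], [0, 0.0373, -0.0324]]
32 16 [[0, 0.0054, -0.0032], [0, 0.0109, -0.0062], [0, 0.0166, -0.009], [0, 0.0224, -0.0116], [0, 0.0282, -0.0139], [0, 0.0342, -0.016], [0, 0.0402, -0.0179]]
16 0 [[0, 0.0061, -0.0016], [0, 0.0122, -0.003], [0, 0.0184, -0.0041], [0, 0.0247, -0.005], [0, 0.031, -0.0056], [0, 0.0372, -0.006], [0, 0.0436, -0.0061]]
```

It stands at about 91°. Lowering it along the arc at ~0.3 rad/s.

Call:
{"fn": "apply_moves", "kwargs": {
  "plan": [
    [[0,0.0001,-0.0063],[0,0,0],1],
    [[0,0.0004,-0.0126],[0,0,0],1],
    [[0,0.001,-0.0188],[0,0,0],1],
    [[0,0.0018,-0.025],[0,0,0],1],
    [[0,0.0028,-0.0312],[0,0,0],1],
    [[0,0.0041,-0.0374],[0,0,0],1],
    [[0,0.0057,-0.0435],[0,0,0],1],
    [[0,0.0075,-0.0495],[0,0,0],1],
    [[0,0.0095,-0.0554],[0,0,0],1]
  ]
}}

```text
t: 15.7
tcp_pos: [564.5, -190.6, 192.3]
tool_rot: [[0.085, -0.002, 0.996], [-0.996, 0.001, 0.085], [-0.001, -1.0, -0.002]]
force: [-0.4, -2.1, 0.8]
grip_width: 9.2
```

Call:
{"fn": "apply_moves", "kwargs": {
  "plan": [
    [[0,0.0022,-0.0057],[0,0,0],1],
    [[0,0.0046,-0.0113],[0,0,0],1],
    [[0,0.0073,-0.0169],[0,0,0],1],
    [[0,0.0101,-0.0223],[0,0,0],1],
    [[0,0.0132,-0.0276],[0,0,0],1],
    [[0,0.0165,-0.0328],[0,0,0],1],
    [[0,0.0199,-0.0378],[0,0,0],1],
    [[0,0.0236,-0.0428],[0,0,0],1],
    [[0,0.0274,-0.0475],[0,0,0],1]
  ]
}}

```text
t: 16.82
tcp_pos: [516.8, -194.6, 164.7]
tool_rot: [[0.085, -0.002, 0.996], [-0.996, 0.001, 0.085], [-0.001, -1.0, -0.002]]
force: [-0.7, -2.0, -0.6]
grip_width: 9.5
```

Height gives A≈49.9°, on track.

Call:
{"fn": "apply_moves", "kwargs": {
  "plan": [
    [[0,0.0041,-0.0047],[0,0,0],1],
    [[0,0.0083,-0.0092],[0,0,0],1],
    [[0,0.0128,-0.0135],[0,0,0],1],
    [[0,0.0174,-0.0177],[0,0,0],1],
    [[0,0.0221,-0.0217],[0,0,0],1],
    [[0,0.0271,-0.0254],[0,0,0],1],
    [[0,0.0321,-0.029],[0,0,0],1],
    [[0,0.0373,-0.0324],[0,0,0],1]
  ]
}}

```text
t: 17.82
tcp_pos: [484.1, -197.5, 127.1]
tool_rot: [[0.085, -0.002, 0.996], [-0.996, 0.001, 0.085], [-0.001, -1.0, -0.002]]
force: [-0.1, -2.6, 0.8]
grip_width: 9.3
```

Call:
{"fn": "apply_moves", "kwargs": {
  "plan": [
    [[0,0.0054,-0.0032],[0,0,0],1],
    [[0,0.0109,-0.0062],[0,0,0],1],
    [[0,0.0166,-0.009],[0,0,0],1],
    [[0,0.0224,-0.0116],[0,0,0],1],
    [[0,0.0282,-0.0139],[0,0,0],1],
    [[0,0.0342,-0.016],[0,0,0],1],
    [[0,0.0402,-0.0179],[0,0,0],1]
  ]
}}

```text
t: 18.7
tcp_pos: [465.6, -199.2, 86.5]
tool_rot: [[0.085, -0.003, 0.996], [-0.996, 0.0, 0.085], [-0.0, -1.0, -0.003]]
force: [-3.5, -4.3, 0.6]
grip_width: 9.6
```

Call:
{"fn": "apply_moves", "kwargs": {
  "plan": [
    [[0,0.006,-0.0016],[0,0,0],1],
    [[0,0.012,-0.003],[0,0,0],1],
    [[0,0.018,-0.0041],[0,0,0],1],
    [[0,0.024,-0.005],[0,0,0],1],
    [[0,0.03,-0.0056],[0,0,0],1],
    [[0,0.0355,-0.006],[0,0,0],1],
    [[0,0.0395,-0.0061],[0,0,0],1],
    [[0,0.042,-0.0061],[0,0,0],1],
    [[0,0.042,-0.0061],[0,0,0],1],
    [[0,0.042,-0.0061],[0,0,0],1]
  ]
}}

```text
t: 19.95
tcp_pos: [458.5, -199.9, 43.8]
tool_rot: [[0.086, -0.005, 0.996], [-0.996, -0.0, 0.086], [-0.0, -1.0, -0.005]]
force: [-4.7, -4.9, -1.1]
grip_width: 9.1
```

```bash
python3 - <<'E'
from h import *
import cv2
o=readout.get_obs();print(o['tcp_pos'],o['force'],o['grip_width'])
p,d=snapshot('side');a=cv2.resize(p[100:250,200:400],None,fx=4,fy=4);cv2.imwrite('pics/s7.png',a)
E
```

```text
[ 458.53010906 -199.89945103   43.8107525 ] [-4.6720927  -4.93625308 -1.11481087] 9.139551782378609
```

View pics/s7.png

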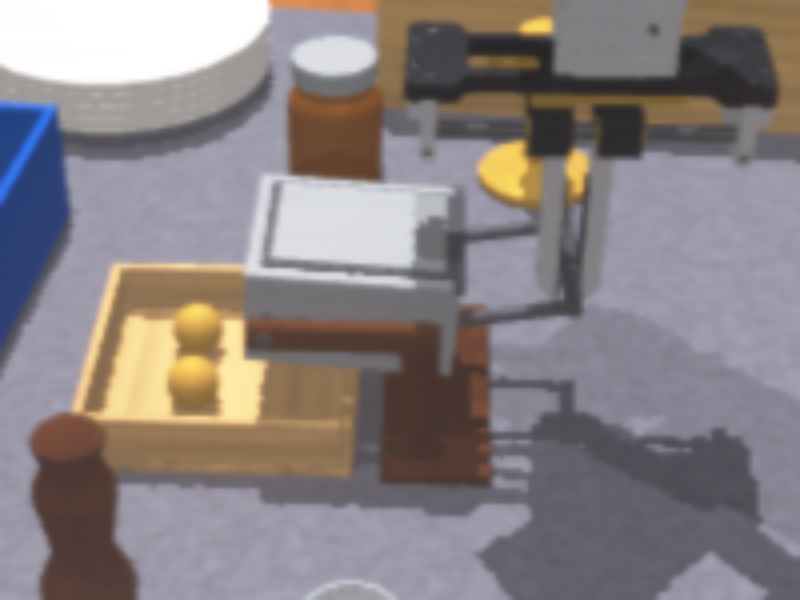

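The near bar end is at (578,310) against (571,320) at rest, so it's still a few degrees up. I'll lower ~6 mm more and feel for the stop.

Call:
{"fn": "apply_moves", "kwargs": {
  "plan": [
    [[0,0.002,0],[0,0,0],1],
    [[0,0.004,0],[0,0,0],1],
    [[0,0.006,0],[0,0,0],1],
    [[0,0.006,0],[0,0,0],1]
  ]
}}

```text
t: 20.5
tcp_pos: [458.4, -199.9, 37.9]
tool_rot: [[0.086, -0.006, 0.996], [-0.996, -0.0, 0.086], [-0.0, -1.0, -0.006]]
force: [-4.2, -3.7, 1.5]
grip_width: 9.2
```

The vertical force has turned positive, so it's on the rest. Opening partway, so as not to hit the rear wall, then rising.

Call:
{"fn": "apply_moves", "kwargs": {
  "plan": [
    [[0,0,0],[0,0,0],0.6],
    [[0,0,0],[0,0,0],0.3],
    [[0,0,0],[0,0,0],0.15],
    [[0,0,0],[0,0,0],0.15],
    [[0,0,0],[0,0,0],0.15],
    [[0,-0.015,0],[0,0,0],0.15],
    [[0,-0.035,0],[0,0,0],0.15],
    [[0,-0.06,0],[0,0,0],0.15],
    [[0,-0.09,0],[0,0,0],0.15],
    [[0,-0.12,0],[0,0,0],0.15],
    [[0,-0.14,0],[0,0,0],0.15],
    [[0,-0.14,0],[0,0,0],0.15]
  ]
}}

```text
t: 22.0
tcp_pos: [460.4, -200.8, 180.6]
tool_rot: [[0.086, -0.001, 0.996], [-0.996, -0.003, 0.086], [0.003, -1.0, -0.002]]
force: [-1.7, 0.0, -1.0]
grip_width: 40.2
```

```bash
python3 - <<'E'
from h import *
import cv2
o=readout.get_obs();print(o['tcp_pos'],o['force'],o['grip_width'])
p,d=snapshot('side');a=cv2.resize(p[100:250,200:400],None,fx=4,fy=4);cv2.imwrite('pics/s8.png',a)
E
```

```text
[ 460.3687969  -200.76687968  180.6004968 ] [-1.6593157   0.02951847 -1.00481894] 40.219384351051836
```

View pics/s8.png

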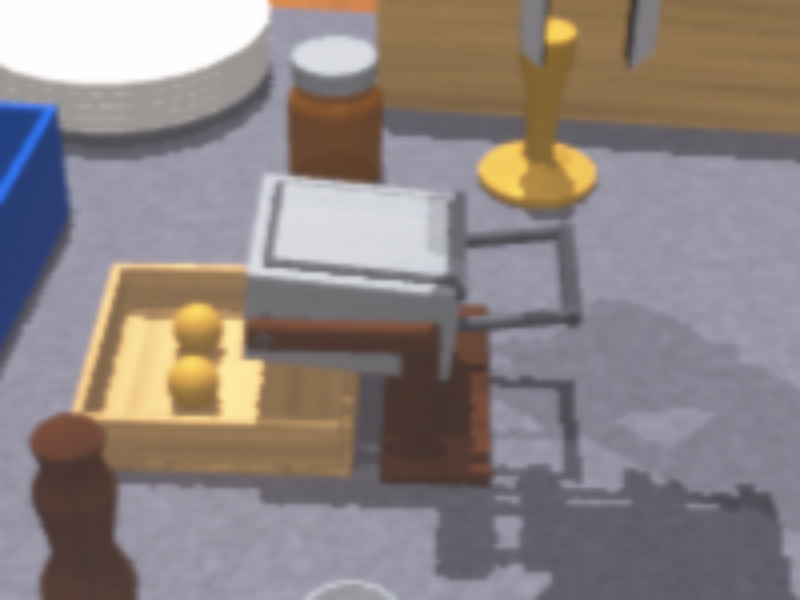

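The tin is back at its rest pose, with the near bar end at (573,320) as at the start. Both balls are in the tray, at (198,326) and (192,381), and the gripper is well clear. Handing in.

```bash
python3 -c "
from h import *
print(manip.close_job())"
```

```text
the job is handed in; nothing more can be done
None
```

The job is done and handed in at about 22 s. I tipped the oblong tin to about 24° and held it there for over a second. Then I took it on to about 91°, lowered it along the same arc and let go.

- **Last checks:** the final side picture shows the tin back in its starting pose. Both brass balls lie in the tray and the open gripper is about 90 mm above the bar.
- **Balls at the mouth:** the upward pull fell from 2.6 N at 9° to 0.3–0.5 N at 24°. That fits the balls having rolled forward, but it is below the stated 1.5 N because the gripper was also being pushed sideways by 4–6 N. I saw no ball outside the tin at the pause. I could not see the balls inside it.
- **First grip missed:** the fingers closed empty above the bar. The cameras put the real fingertips about 29 mm short of the reported tool point, so I went in 28 mm lower and the second grip held.
- **During the tip:** the bar slipped a few mm in the fingers, so I raised the grip from 8 to 14 N. My arc ran slightly inside the true one, and the side force reached about 9 N. I corrected the arc partway.

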